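# Counter-hold the hidden pivot bolt of a drooping counting magnifier

### The job

The magnifier's lens has drooped because the nut on its pivot bolt is slack. First swing the keeper bar down over the bracket's foot until it snaps fully shut, so that the bracket cannot lift; then reach down into the gap behind the bracket's front plate, grip the hidden hex bolt head across its flats and turn it until the lens arm is level. Finish still gripping the bolt head, holding it from turning with the arm level so that I can tighten the nut, and do not touch the lens or its arm or disturb the things around.

Things in the scene. Friction and masses are not known exactly. Their poses are not given: they have to be found in the camera images.
- base: white magnifier base, fixed, 12 mm thick; origin under it, below the bolt. Its frame: x from front to back (away from the user), y to the side of the lens, z up. A round white dish stage, 114 mm across, is at x -42, y +122 mm; the keeper bar is on the other side, at y -100 mm.
- bracket: grey lift-out bracket, loose, foot 10 mm thick in a pocket of the base, 1.5 mm play; origin mid-underside of the foot, 12 mm over the worktop, axes as the base's. Front plate 52 mm wide, x -28 to -22 mm, top at z 144; behind it a 42 mm gap, open above and sideways; then a white box, x 20 to 52, y -36 to 36, top at z 128. Pivot bolt along x at z 118: head behind the plate, arm and nut in front
- bolt_head: steel hex head of the pivot bolt, in the gap behind the front plate: 24 mm across flats, 18 mm thick, 3 mm from the plate; origin at its centre, x along the bolt. One with the lens arm. With the arm level two flats face +y and -y (taken by a gripper pointing straight down, closing along y); drooped, they are turned with the arm by the same angle, the top of the head towards the lens side
- gap (a point): point on the bolt's axis, 5 mm farther back than the centre of the head and 17 mm behind the plate's rear face: middle of the finger pads for a grip on the head; a firm grip (40 to 60 N) holds it
- lens_pivot (a joint): droop of the lens arm about the bolt (rad): 0 level, positive with the lens end lower (a turn about the bracket's -x); starts on its stop at +0.40, upper stop at -0.12. Turns easily; its weight drives it back with about 0.1 N m and it falls if not held
- lens_center (a point): centre of the round lens, 97 mm across its black rim, on the white arm in front of the plate, 122 mm from the bolt's axis towards +y
- keeper_bar (a joint): keeper bar angle (rad): 0 shut (level over the foot's lug, held by a spring ball in the catch block), positive swung up about its hinge; starts 0.9 to 1.2. Stays where it is left. It meets the ball about 0.10 before shut and needs some 5 N down on its end to snap past; shut is below 0.03
- keeper_hinge (a point): axis of the keeper bar's hinge, along the base's y, 30 mm over the worktop. From it the steel bar, 12 mm wide, runs 128 mm to its round nose, towards the front (-x) when shut. The catch block in front of the nose is 46 mm high.
- keeper_grip (a point): grip point in the bar's red upright handle, a rounded post 14 x 14 x 40 mm: 110 mm from the hinge along the bar and 26 mm off the bar's mid-line; 56 mm over the worktop when shut, handle then upright, its top at 73 mm. Take it across y; it may pivot between the fingers.
- dish_on_stage: petri dish with red agar, 90 mm across, 16 mm high, loose on the dish stage under the lens; origin under its centre; leave it alone
- cup_a: sample cup with red lid, 39 mm across, 74 mm high, loose; bystander
- cup_b: sample cup with red lid, 39 mm across, 74 mm high, loose; bystander
- marker_red: white marker with red cap, 130 mm long, loose; bystander
- timer_grey: lab timer, 62 x 68 x 22 mm, loose; bystander
- spanner: open spanner, 160 mm, on the right-hand counter, for the nut; bystander

How it is judged:
On the way, in this order (a step that is already met when the one before it is completed fails the run):
1. the keeper bar is snapped shut in its catch (value of joint keeper_bar below 0.03 rad), for 0.2 s.
2. the fingers grip the bolt head (contact force between the fingers and bolt_head above 8 N), for 0.2 s.
At the end, for the whole second after the job is handed in: The fingers still grip the bolt head (over 8 N) and alone hold the lens arm level within 0.09 rad and still, nothing touching lens or arm; the keeper bar is shut (below 0.03 rad) and the bracket sits down in its pocket (within 3 mm, upright within 0.04 rad) (value of joint keeper_bar below 0.03 rad and value of joint lens_pivot between -0.09 and 0.09 rad and velocity of joint lens_pivot between -0.1 and 0.1 rad/s and contact force between the fingers and bolt_head above 8 N and contact force between anything else and lens_arm below 0.3 N and z of bracket in the frame of base below 0.015 m and angle between bracket's own z axis and vertical below 0.04 rad); the arm keeps its last pose, push and grip.
It fails at once if the robot touched the lens or its arm (contact force between any of the fingers, the arm and lens_arm above 1 N).
It fails at once if the dish under the lens was shifted by over 15 mm (distance of dish_on_stage from where it was at the start of the episode above 0.015 m).
It fails at once if a bystander was pushed over 30 mm (distance of any of cup_a, cup_b, marker_red, timer_grey, spanner from where it was at the start of the episode above 0.03 m).
It fails at once if the bracket was lifted out or tipped (z of bracket in the frame of base above 0.022 m or angle between bracket's own z axis and vertical above 0.15 rad).
It also fails if it takes over 45 s, if anything falls off the work surface, if the arm or the gripper's body presses on something with over 40 N, if the wrist force passes 120 N, or if a joint passes its speed limit or range.

### The arm

A 6-joint arm with a two-finger parallel gripper is mounted at the origin on a cart in front of the work surface, level with it; the furniture and walls round the work are solid. World frame = base frame: x ahead of the robot, y to its left, z up, the work surface at z = 0. Lengths are in m, angles in rad, forces in N, time in s.
With the tool pointing down it reaches from about 0.35 to 0.8 m from the base axis. Payload 7.3 kg.
Tool frame: the origin (TCP) lies on the mounting face of the last link; the fingertips stand 173 mm ahead of it and the grasp point (between the pads) lies 155 mm ahead of it (bot.finger_overhang is the distance from the TCP to the fingertips, in m); z points along the fingers, y is the line along which they close (so a half turn about z gives the same grasp; the last joint's range is limited). The gripper opens to 85 mm and grips with 20 to 120 N. Pads are 22 mm wide; open, the fingers measure 114 mm over their backs; the gripper's body (76 mm by 85 mm) begins 54 mm behind the grasp point. The pads swing forward as they close: fully open they stand 13 mm farther back than shut.
Start: joints at [-1.317, 0.342, 1.524, -0, 1.275, -0.146], TCP at [0.204, -0.484, 0.405] pointing down, gripper open.
Joint ranges: [-2.53, 2.53], [-0.77, 2.02], [0.04, 2.7], [-1, 4.14], [0.28, 2.66], [-3.11, 3.11]. Speed limits (rad/s): [2.57, 2.57, 3.14, 3.14, 3.14, 3.14].

### API

Orientations are given as a 3x3 rotation matrix whose columns are the frame's x, y, z axes.
In Python, from workcell import bot, imaging gives the robot as it stands (bot), with the cameras (imaging).
- The arm moves only by the shell command python3 jog.py [OPENING], which reads ROWS from standard input. ROWS is a JSON list of rows, 1 to 12 of them, each of 4 numbers: dx, dy, dz in a scale on which 1.0 is 75 cm, then a turn about the tool's z in shares of 90 degrees (1.0 is 90 degrees); each row is the pose to reach, as a shift and turn from the pose commanded when the command began, along the tool's axes at that moment; what a row does not reach only later rows make up. A row lasts 1/10 s, in which the tool goes at most 0.05 m and 0.15 rad, less where a joint would pass 70% of its speed; a pose out of reach is approached as far as the arm can. OPENING is the finger opening in m, set as the command begins (- or left out keeps the last). The fingers move at their own pace and stop on an object; the grip force is fixed at half the most. Time passes only in rows, so rows that do not move let the fingers close. It prints the time, the measured TCP pose, the force, the opening and the grip force at its end. Input that does not fit is refused with a message, and nothing moves.
- bot.sense(): the state, without advancing time (a new reading comes with each control period).
- imaging.camera(name): name is "scene" or "top"; returns a dict with "frame" (420x560x3 uint8, red, green, blue), "fx", "fy", "cx", "cy" (pixels), "R" (3x3) and "t" (3): a world point X has camera coordinates R X + t. Camera axes: x right, y down, z forward; pixel columns grow to the right and rows downward; lengths in m; the calibration is good to about 2 mm. A picture is of the moment at which its call begins. There is no depth.
- bot.sign_off(): hands the job in; it is judged then, once.
The state is a dict: "time": time; "qpos": joint angles; "dq": joint speeds; "joint_efforts": joint torques, N m; "eef_pos": TCP position; "tool_rot": TCP orientation; "ft_force": force on the tool from outside, world axes, zero at the start; "torque": the same for the moment, N m; "width": finger opening in m; "grip_force": force on a finger pad.
Only numpy, scipy, OpenCV 4.12 (cv2) and the standard library are available. Lean on these libraries where they do the work, as an engineer would, in place of code of your own. Each camera call takes 0.05 s, during which the arm holds its last target. There are 200 camera calls.

## Working session

There is one attempt and no reset: what is moved stays moved. The work goes in short steps, Python scripts to look and compute and a shell command to move; the robot and the scene stay as the last step left them, time stands still between calls to the robot, and variables do not carry over. Pictures are saved under pics/ and viewed, at most 10 in all, crops included, and the job is handed in when it is done.

```bash
ls; mkdir -p pics; python3 - <<'E'
from workcell import bot, imaging
import cv2,pickle
d={}
for n in("scene","top"):
    c=imaging.camera(n);d[n]=c;cv2.imwrite(f"pics/{n}0.png",c["frame"][:,:,::-1]);print(n,c["fx"],c["fy"],c["cx"],c["cy"],c["R"],c["t"],-c["R"].T@c["t"])
pickle.dump(d,open("cams.pkl","wb"))
s=bot.sense();print(s["eef_pos"],s["tool_rot"],s["width"],s["time"])
E
```

```text
jog.py
pics
workcell.py
scene 545.8981370866205 545.8981370866205 281.32604155961366 205.369771024719 [[ 0.67061121 -0.74157546 -0.01861296]
 [-0.52055529 -0.45256902 -0.72401897]
 [ 0.52849105  0.49522432 -0.68952889]] [-0.17796796  0.362186    1.35678572] [-0.40916396 -0.63997579  1.19445997]
top 495.9957745859977 495.9957745859977 281.44950502949047 210.87912799026952 [[-0.00548147 -0.99998239 -0.00227297]
 [-0.99294309  0.00571213 -0.11845417]
 [ 0.11846506  0.00160762 -0.99295692]] [0.15270361 0.44327749 1.48881831] [0.26461341 0.1477754  1.5311876 ]
[ 0.20434696 -0.48348283  0.40410148] [[ 9.21130847e-01  3.89252915e-01 -3.61846041e-04]
 [ 3.89253038e-01 -9.21129891e-01  1.34048199e-03]
 [ 1.88479317e-04 -1.37560898e-03 -9.99999036e-01]] 0.08557577973598454 0.1
```

View pics/scene0.png

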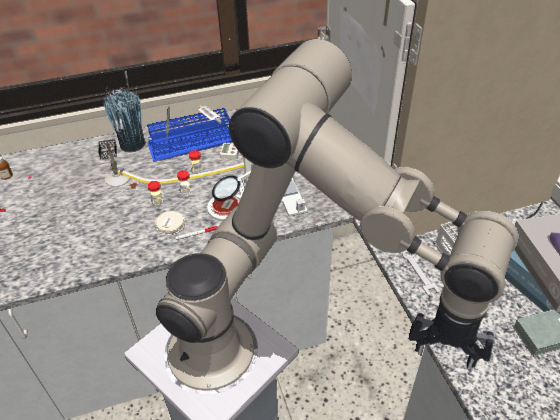

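View pics/top0.png

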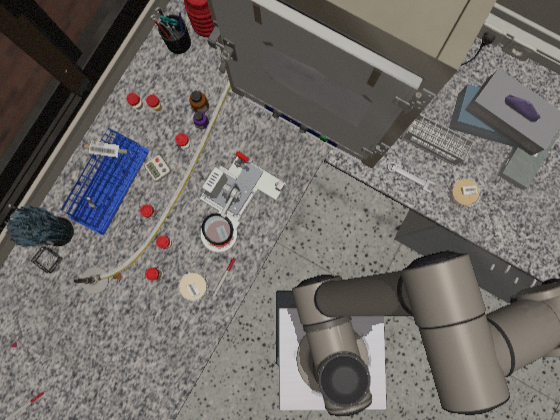

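The scene view shows the magnifier around (225,190), partly hidden by the arm. The top view shows the base near (240,190), the lens at (218,230) and the red keeper handle at (242,157). I'll zoom in on both.

```bash
python3 - <<'E'
import cv2,pickle,numpy as np
d=pickle.load(open("cams.pkl","rb"))
a=cv2.resize(d["top"]["frame"][130:260,180:310],None,fx=4.6,fy=4.6,interpolation=cv2.INTER_CUBIC)
cv2.imwrite("pics/z1.png",a[:,:,::-1])
a=cv2.resize(d["scene"]["frame"][140:250,180:330],None,fx=5.3,fy=5.3,interpolation=cv2.INTER_CUBIC)
cv2.imwrite("pics/z2.png",a[:,:,::-1])
E
```

```text
(no output)
```

View pics/z1.png

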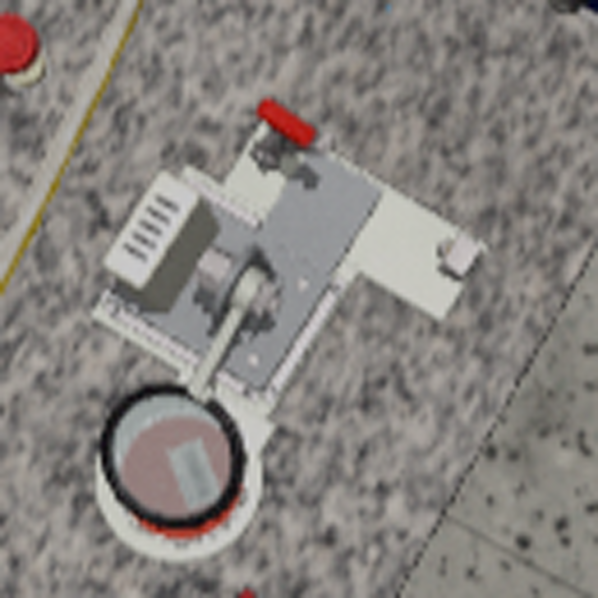

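View pics/z2.png

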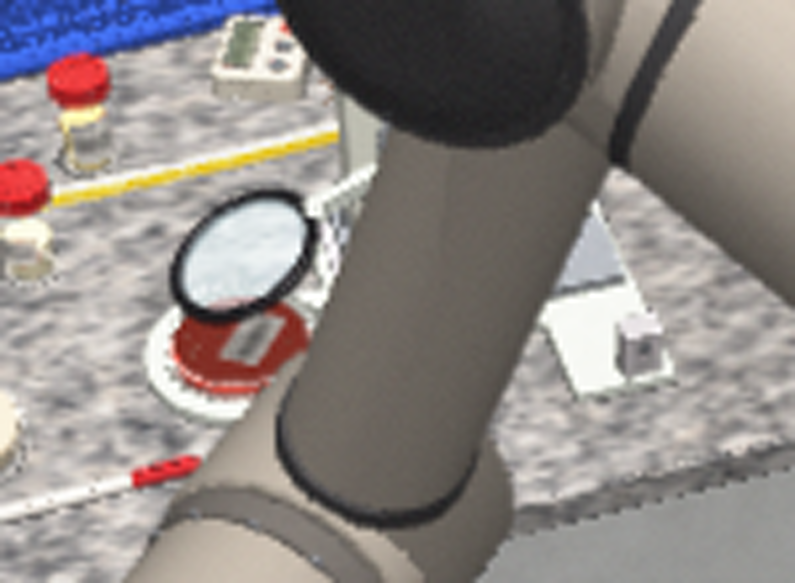

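Zoomed views: the base's front points down-right in the top picture. In the crop, the catch block is at (460,250), the raised red handle at (287,122), the stage at (180,475) and the box top around (160,235). Next I turn these into positions.

```bash
cat >h.py <<'E'
import numpy as np,cv2,pickle
def ray(c,u,v):
    d=c["R"].T@np.array([(u-c["cx"])/c["fx"],(v-c["cy"])/c["fy"],1]); return -c["R"].T@c["t"],d/np.linalg.norm(d)
def plane(c,u,v,z):
    o,d=ray(c,u,v); return o+d*(z-o[2])/d[2]
def proj(c,X):
    p=c["R"]@X+c["t"]; return c["fx"]*p[0]/p[2]+c["cx"],c["fy"]*p[1]/p[2]+c["cy"]
E
python3 - <<'E'
from h import *
d=pickle.load(open("cams.pkl","rb"));c=d["top"]
P=lambda a,b,z:plane(c,180+(a+.5)/4.6-.5,130+(b+.5)/4.6-.5,z)
def red(c,r0,r1,c0,c1):
    f=c["frame"].astype(int);m=np.zeros(f.shape[:2],np.uint8);m[r0:r1,c0:c1]=((f[...,0]>130)&(f[...,1]<70)&(f[...,2]<70))[r0:r1,c0:c1];return m
m=red(c,148,168,230,255);v,u=np.nonzero(m);print("red",u.mean(),v.mean(),len(u),u.min(),u.max(),v.min(),v.max())
print(cv2.minAreaRect(np.c_[u,v].astype(np.float32)))
for n,a,b,z in [("front corner R",487,250,.012),("front corner L",445,318,.012),("back R",310,135,.012),("catch",460,243,.046),("stage",180,475,.018),
 ("box a",165,170,.140),("box b",107,257,.140),("box c",157,288,.140),("box d",217,213,.14),("lens",173,455,.085),("foot front R",382,190,.022),("foot front L",268,395,.022),("foot front notch",350,265,.022)]:
    print(n,P(a,b,z).round(4))
E
```

```text
red 241.76785714285714 156.03571428571428 56 236 247 152 161
((241.80767822265625, 156.0384521484375), (13.035454750061035, 4.160251617431641), 33.6900634765625)
front corner R [0.53   0.1373 0.012 ]
front corner L [0.4838 0.1658 0.012 ]
back R [0.6098 0.257  0.012 ]
catch [0.5288 0.1553 0.046 ]
stage [0.3785 0.3423 0.018 ]
box a [0.5591 0.3377 0.14  ]
box b [0.5046 0.373  0.14  ]
box c [0.485  0.3419 0.14  ]
box d [0.5318 0.3052 0.14  ]
lens [0.3863 0.3383 0.085 ]
foot front R [0.5695 0.2077 0.022 ]
foot front L [0.4313 0.2837 0.022 ]
foot front notch [0.5186 0.2292 0.022 ]
```

The rows are not in the units I measure in: shifts go in shares of 75 cm and turns go in shares of 90 degrees. I convert before sending: 0.539 m is 0.7187, -0.515 m is -0.6867, -0.59 rad is -0.3756.

```bash
echo '[[0, 0, -0.0667, 0], [0.7187, -0.6867, -0.0667, -0.3756], [0.7187, -0.6867, -0.0667, -0.3756], [0.7187, -0.6867, -0.0667, -0.3756], [0.7187, -0.6867, -0.0667, -0.3756], [0.7187, -0.6867, -0.0667, -0.3756], [0.7187, -0.6867, -0.0667, -0.3756], [0.7187, -0.6867, -0.0667, -0.3756], [0.7187, -0.6867, -0.0667, -0.3756], [0.7187, -0.6867, -0.0667, -0.3756], [0.7187, -0.6867, -0.0667, -0.3756], [0.7187, -0.6867, -0.0667, -0.3756]]' | python3 jog.py; python3 - <<'E'
from workcell import bot, imaging
s=bot.sense();print(s["eef_pos"],s["tool_rot"],s["qpos"])
E
```

```text
time: 1.3
eef_pos: [0.423, 0.0234, 0.4546]
tool_rot: [[0.549, 0.836, 0.0], [0.836, -0.549, -0.0], [-0.0, 0.0, -1.0]]
ft_force: [1.0, -0.6, 0.9]
width: 0.0857
grip_force: 0.0
[0.42298204 0.02335023 0.45464508] [[ 5.48751510e-01  8.35985506e-01  1.17116960e-04]
 [ 8.35985496e-01 -5.48751462e-01 -2.88973229e-04]
 [-1.77309328e-04  2.56482576e-04 -9.99999951e-01]] [-1.26100667e-01  1.13632586e-01  1.68514380e+00 -2.79182829e-04
  1.34266375e+00  4.54832509e-01]
```

```bash
python3 - <<'E'
from workcell import bot, imaging
from h import *
d={n:imaging.camera(n) for n in("scene","top")};pickle.dump(d,open("cams1.pkl","wb"))
a=cv2.resize(d["scene"]["frame"][130:250,190:340],None,fx=5,fy=5,interpolation=cv2.INTER_CUBIC)
b=cv2.resize(d["top"]["frame"][130:260,180:310],None,fx=4.6,fy=4.6,interpolation=cv2.INTER_CUBIC)
cv2.imwrite("pics/z3.png",a[:,:,::-1]);cv2.imwrite("pics/z4.png",b[:,:,::-1])
E
```

```text
(no output)
```

View pics/z3.png

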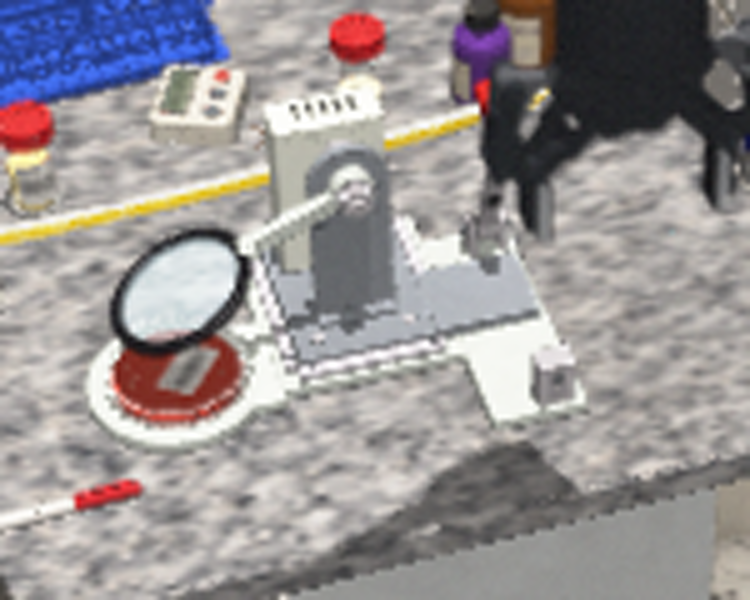

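The scene crop shows the plate, the nut at (352,188), the box top at (325,112) and the catch block at (550,372). The gripper hides the red handle near (485,95), so I'll shift it aside and triangulate.

To row units: 0.08 m is 0.1067, -0.02 m is -0.0267.

```bash
echo '[[-0.02, 0.1067, -0.0267, 0], [-0.02, 0.1067, -0.0267, 0], [-0.02, 0.1067, -0.0267, 0]]' | python3 jog.py | sed -n 1,2p; python3 - <<'E'
from workcell import bot, imaging
from h import *
d={n:imaging.camera(n) for n in("scene","top")};pickle.dump(d,open("cams2.pkl","wb"))
S,T=d["scene"],d["top"]
def tri(a,b):
    (o1,d1),(o2,d2)=ray(S,*a),ray(T,*b)
    k=np.linalg.lstsq(np.c_[d1,-d2],o2-o1,rcond=None)[0];p,q=o1+k[0]*d1,o2+k[1]*d2
    return ((p+q)/2).round(4),round(np.linalg.norm(p-q)*1e3,1)
s=lambda a,b:(190+(a+.5)/5-.5,130+(b+.5)/5-.5)
t=lambda a,b:(180+(a+.5)/4.6-.5,130+(b+.5)/4.6-.5)
print("box",tri(s(325,112),t(161.5,232)))
print("catch",tri(s(550,358),t(460,243)))
print("box front-right",tri(s(385,120),t(217,213)),"front-left",tri(s(270,135),t(157,288)))
R={}
for n,c,(r0,r1,c0,c1) in [("scene",S,(135,175,262,310)),("top",T,(148,168,230,255))]:
    f=c["frame"].astype(int)[r0:r1,c0:c1];m=((f[...,0]>120)&(f[...,1]<80)&(f[...,2]<80)).astype(np.uint8)
    k,l,st,ce=cv2.connectedComponentsWithStats(m)
    for i in range(1,k):
        if st[i,4]>8: print(n,st[i]+[c0,r0,0,0,0],ce[i]+[c0,r0])
    cv2.imwrite(f"pics/r_{n}.png",cv2.resize(np.uint8(f),None,fx=12,fy=12,interpolation=cv2.INTER_CUBIC)[:,:,::-1])
E
```

```text
time: 1.7
eef_pos: [0.4834, -0.0379, 0.4747]
box (array([0.5195, 0.3387, 0.1445]), np.float64(0.5))
catch (array([0.5279, 0.157 , 0.041 ]), np.float64(4.9))
box front-right (array([0.5322, 0.3025, 0.1488]), np.float64(5.4)) front-left (array([0.4811, 0.3432, 0.1476]), np.float64(7.1))
scene [262 135   5   7  29] [263.68965517 137.79310345]
scene [285 146   5  11  35] [287.11428571 149.65714286]
top [236 152  13  10  61] [241.86885246 156.24590164]
```

View pics/r_scene.png

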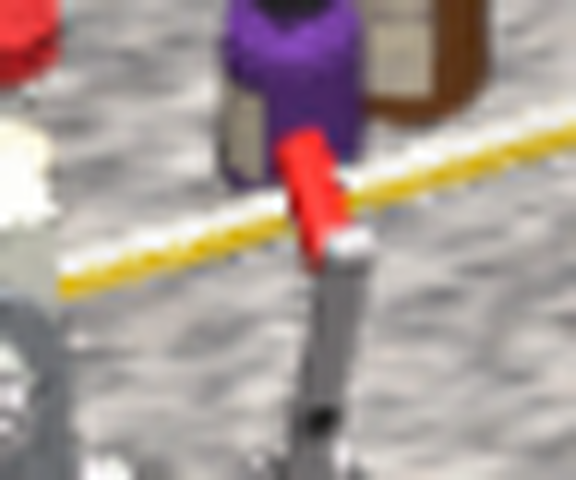

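The handle is visible: red from (300,135) to (325,260) in the crop, on top of the grey bar. The box top triangulates to z≈0.14, so the bolt is at 0.130.

```bash
python3 - <<'E'
from h import *
d=pickle.load(open("cams2.pkl","rb"));S,T=d["scene"],d["top"]
(o1,d1),(o2,d2)=ray(S,287.1,149.65),ray(T,241.85,156.2)
k=np.linalg.lstsq(np.c_[d1,-d2],o2-o1,rcond=None)[0];p,q=o1+k[0]*d1,o2+k[1]*d2
H=(p+q)/2;print(H,np.linalg.norm(p-q))
for yaw in (56.5,57.5):
    y=np.radians(yaw);ex=np.array([np.cos(y),np.sin(y)]);ey=np.array([-ex[1],ex[0]])
    O1=np.array([.520,.3393])-.036*ex; O2=np.array([.3785,.3423])+.042*ex-.122*ey;O=(O1+O2)/2
    print(yaw,O1,O2,"handle b",(H[:2]-O)@ex,(H[:2]-O)@ey,H[2])
    for th in np.arange(.8,1.3,.1): # predicted z, and hinge x
        n=.0245;print(th,.03+.11*np.sin(th)+n*np.cos(th),(H[:2]-O)@ex+.11*np.cos(th)-n*np.sin(th))
# stage circle via top white region, hough-free: foot front edge etc
print("tip top px ends", [plane(T,u,v,.16).round(4) for u,v in((236.5,152.5),(247.5,160))])
E
```

```text
[0.58554797 0.26143788 0.15402946] 0.0001911043045069599
56.5 [0.50013027 0.30928011] [0.50341542 0.30998689] handle b 0.006048941653019959 -0.09645983317617239 0.15402946003962348
0.8 0.12597848437795306 0.06511145545416985
0.9 0.13139540428165444 0.055234528876919695
1.0 0.13579921482263804 0.044866156170721865
1.1 0.13914591458168454 0.0341099346883283
1.2 0.1414020644410734 0.023073337039257017
57.5 [0.50065721 0.30893791] [0.50396034 0.31217189] handle b 0.0032995104492392355 -0.09659377708846162 0.15402946003962348
0.8 0.12597848437795306 0.06236202425038913
0.9 0.13139540428165444 0.05248509767313897
1.0 0.13579921482263804 0.04211672496694115
1.1 0.13914591458168454 0.031360503484547574
1.2 0.1414020644410734 0.020323905835476292
tip top px ends [array([0.595, 0.276, 0.16 ]), array([0.5732, 0.2449, 0.16  ])]
```

```bash
python3 - <<'E'
from h import *
d=pickle.load(open("cams2.pkl","rb"));S,T=d["scene"],d["top"]
y=np.radians(57);ex=np.array([np.cos(y),np.sin(y)]);ey=np.array([-ex[1],ex[0]]);O=np.array([.502,.310])
B=lambda X:((X[:2]-O)@ex*1e3,(X[:2]-O)@ey*1e3)
for a,b in((268,152),(305,178),(285,165),(287,122)): print(np.round(B(plane(T,180+(a+.5)/4.6-.5,130+(b+.5)/4.6-.5,.03 if b>130 else .14)),1))
for a,b in((487,235),(487,265)): print("s",np.round(B(plane(S,190+a/5-.4,130+b/5-.4,.03)),1))
a=cv2.resize(T["frame"][145:205,225:290],None,fx=12,fy=9.9,interpolation=cv2.INTER_CUBIC) if 0 else cv2.resize(T["frame"][145:195,225:290],None,fx=12,fy=12,interpolation=cv2.INTER_CUBIC)
cv2.imwrite("pics/t5.png",a[:,:,::-1])
E
```

```text
[ 28.3 -91.7]
[ -2.3 -90.2]
[ 13.8 -90.4]
[  7.3 -99.1]
s [ 21.4 -99.2]
s [ -7.3 -91.3]
```

View pics/t5.png

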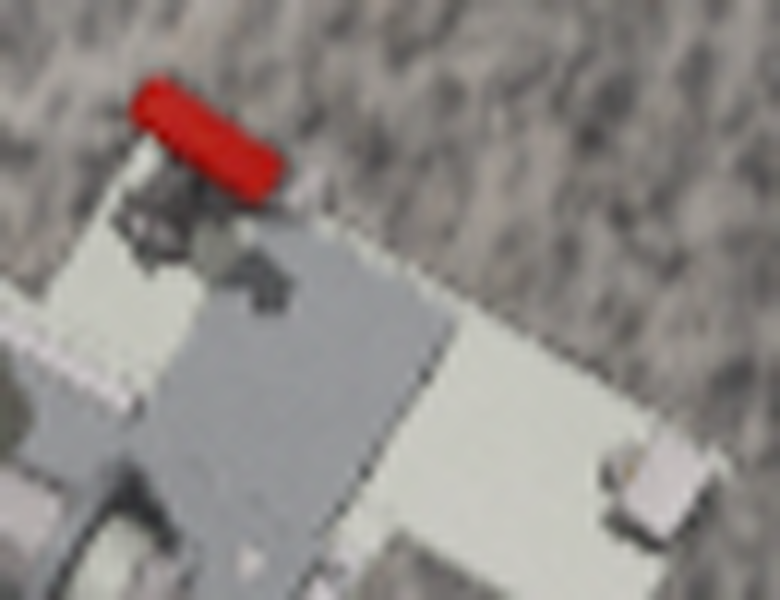

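The top crop shows the handle lying along the base's x axis at (205,140), the hinge below it at about (155,210) and the catch block at (665,490). That puts the hinge at x_b≈+25 mm and the bar at about 1.17 rad. I'll move above the handle.

To row units: 0.3076 m is 0.4101, -0.0753 m is -0.1004.

```bash
echo '[[0.4101, -0.1004, 0.1333, 0], [0.4101, -0.1004, 0.1333, 0], [0.4101, -0.1004, 0.1333, 0], [0.4101, -0.1004, 0.1333, 0], [0.4101, -0.1004, 0.1333, 0], [0.4101, -0.1004, 0.1333, 0], [0.4101, -0.1004, 0.1333, 0], [0.4101, -0.1004, 0.1333, 0], [0.4101, -0.1004, 0.1333, 0], [0.4101, -0.1004, 0.1333, 0]]' | python3 jog.py 0.045; python3 - <<'E'
from workcell import bot, imaging
from h import *
S=imaging.camera("scene");T=imaging.camera("top")
f=np.hstack([cv2.resize(c["frame"][a:a+60,b:b+50],None,fx=8,fy=8,interpolation=cv2.INTER_CUBIC) for c,a,b in((S,120,262),(T,130,215))])
cv2.imwrite("pics/g1.png",f[:,:,::-1])
for th in np.arange(1.17,-.03,-.1):
    b=th+.2321;b0=1.17+.2321;print(round(th,2),round(-.113*(np.cos(b)-np.cos(b0)),4),round(-.113*(np.sin(b)-np.sin(b0)),4))
E
```

```text
time: 2.8
eef_pos: [0.5868, 0.2622, 0.3753]
tool_rot: [[0.549, 0.836, 0.0], [0.836, -0.549, -0.0], [-0.0, 0.0, -1.0]]
ft_force: [0.4, -0.7, -0.1]
width: 0.0453
grip_force: 0.0
1.17 -0.0 -0.0
1.07 -0.011 0.0025
0.97 -0.0218 0.006
0.87 -0.0321 0.0106
0.77 -0.0419 0.0162
0.67 -0.0511 0.0227
0.57 -0.0596 0.0302
0.47 -0.0673 0.0384
0.37 -0.0742 0.0474
0.27 -0.0801 0.057
0.17 -0.085 0.0672
0.07 -0.0889 0.0778
```

View pics/g1.png

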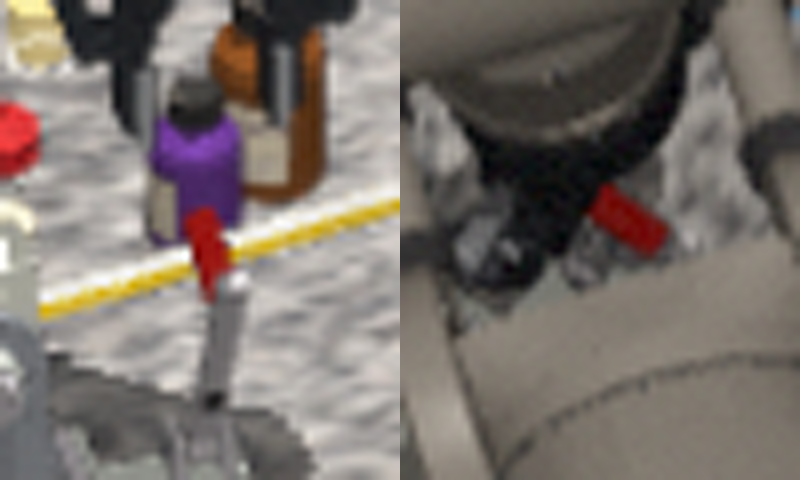

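The left half (scene) shows the open fingers straddling the line of the handle at (208,250). The right half is mostly hidden by the wrist. I'll descend and grip.

To row units: 0.0785 m is 0.1047, 0.055 m is 0.0733.

```bash
echo '[[0, 0.0013, 0.04, 0], [0, 0.0027, 0.0733, 0], [0, 0.0027, 0.1047, 0], [0, 0.0027, 0.1047, 0], [0, 0.0027, 0.1047, 0]]' | python3 jog.py && echo '[[0, 0, 0, 0], [0, 0, 0, 0], [0, 0, 0, 0], [0, 0, 0, 0], [0, 0, 0, 0], [0, 0, 0, 0]]' | python3 jog.py 0
```

```text
time: 3.4
eef_pos: [0.5892, 0.2614, 0.2972]
tool_rot: [[0.55, 0.835, 0.001], [0.835, -0.55, 0.0], [0.0, 0.0, -1.0]]
ft_force: [0.1, -0.6, 0.4]
width: 0.045
grip_force: 0.0
time: 4.0
eef_pos: [0.5883, 0.2629, 0.2982]
tool_rot: [[0.547, 0.837, 0.001], [0.837, -0.547, 0.001], [0.001, 0.0, -1.0]]
ft_force: [-5.8, 0.9, 6.4]
width: 0.0127
grip_force: 58.7
```

To row units: -0.0419 m is -0.0559, -0.0321 m is -0.0428.

```bash
echo '[[-0.0147, 0, 0.0033, 0], [-0.0291, 0, 0.008, 0], [-0.0428, 0, 0.0141, 0], [-0.0559, 0, 0.0216, 0], [-0.0559, 0, 0.0216, 0]]' | python3 jog.py ; echo '[[-0.0123, 0, 0.0087, 0], [-0.0236, 0, 0.0187, 0], [-0.0339, 0, 0.0296, 0], [-0.0431, 0, 0.0416, 0], [-0.0431, 0, 0.0416, 0]]' | python3 jog.py|grep -v rot
```

```text
time: 4.5
eef_pos: [0.5658, 0.2271, 0.2822]
tool_rot: [[0.548, 0.836, 0.004], [0.836, -0.548, 0.001], [0.003, 0.002, -1.0]]
ft_force: [-3.5, 2.2, 5.8]
width: 0.0129
grip_force: 63.8
time: 5.0
eef_pos: [0.5484, 0.1995, 0.2505]
ft_force: [-3.0, -2.5, 7.0]
width: 0.0127
grip_force: 73.9
```

To row units: 0.0304 m is 0.0405, 0.0198 m is 0.0264.

```bash
echo '[[-0.0079, 0, 0.0128, 0], [-0.0144, 0, 0.0264, 0], [-0.0196, 0, 0.0405, 0], [-0.0196, 0, 0.0405, 0]]' | python3 jog.py |grep -v rot; echo '[[-0.0013, 0, 0.0067, 0], [-0.0027, 0, 0.012, 0], [-0.0027, 0, 0.016, 0], [-0.0027, 0, 0.016, 0], [-0.0027, 0, 0.016, 0]]' | python3 jog.py|grep -v rot
python3 - <<'E'
from workcell import bot, imaging
from h import *
S=imaging.camera("scene")
cv2.imwrite("pics/k1.png",cv2.resize(S["frame"][140:230,250:340],None,fx=6.5,fy=6.5,interpolation=cv2.INTER_CUBIC)[:,:,::-1])
E
```

```text
time: 5.4
eef_pos: [0.5406, 0.1871, 0.2194]
ft_force: [-1.4, -3.7, 4.7]
width: 0.0128
grip_force: 79.4
time: 5.9
eef_pos: [0.5395, 0.185, 0.2079]
ft_force: [-3.5, -9.5, 5.8]
width: 0.0126
grip_force: 79.7
```

View pics/k1.png

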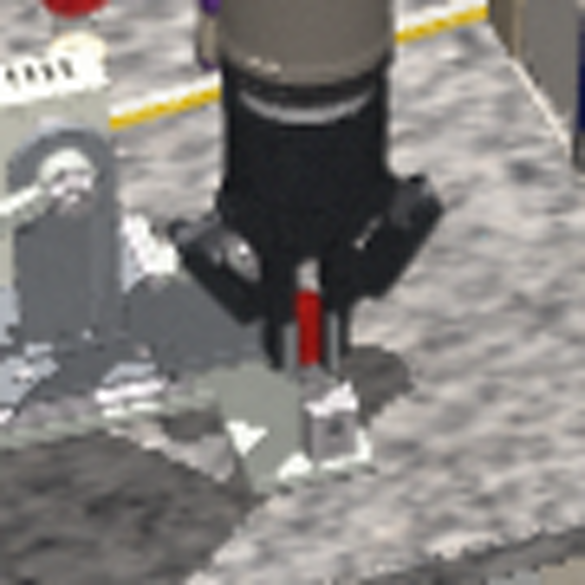

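The bar is nearly down: the handle at (310,330) is upright behind the catch block at (335,420). I'll press further to see whether it's on the stop.

To row units: 0.005 m is 0.0067, 0.003 m is 0.004.

```bash
echo '[[0, 0, 0.004, 0], [0, 0, 0.0067, 0], [0, 0, 0.0067, 0], [0, 0, 0.0067, 0]]' | python3 jog.py|grep -v rot;  echo '[[0, 0, 0.004, 0], [0, 0, 0.0067, 0], [0, 0, 0.0067, 0], [0, 0, 0.0067, 0]]' | python3 jog.py|grep -v rot
```

```text
time: 6.35
eef_pos: [0.5393, 0.1848, 0.2039]
ft_force: [-5.8, -11.2, 15.1]
width: 0.013
grip_force: 81.0
time: 6.75
eef_pos: [0.5392, 0.1846, 0.2029]
ft_force: [-17.6, -16.4, 48.3]
width: 0.0126
grip_force: 85.4
```

To row units: -0.005 m is -0.0067, -0.004 m is -0.0053.

```bash
echo '[[0, 0, -0.0053, 0], [0, 0, -0.0067, 0]]' | python3 jog.py|grep -v rot;  echo '[[0, 0, 0, 0], [0, 0, 0, 0], [0, 0, 0, 0]]' | python3 jog.py 0.04|grep -v rot; echo '[[0, 0, -0.04, 0], [0, 0, -0.1067, 0], [0, 0, -0.1733, 0], [0, 0, -0.2267, 0], [0, 0, -0.2267, 0], [0, 0, -0.2267, 0]]' | python3 jog.py
python3 - <<'E'
from workcell import bot, imaging
from h import *
d={n:imaging.camera(n) for n in("scene","top")};pickle.dump(d,open("cams3.pkl","wb"))
S=d["scene"]
cv2.imwrite("pics/k2.png",cv2.resize(S["frame"][140:230,230:330],None,fx=6.5,fy=6.5,interpolation=cv2.INTER_CUBIC)[:,:,::-1])
E
```

```text
time: 6.95
eef_pos: [0.5392, 0.1848, 0.204]
ft_force: [-4.9, -10.2, 8.6]
width: 0.0132
grip_force: 80.0
time: 7.25
eef_pos: [0.5392, 0.1863, 0.2016]
ft_force: [-0.2, 0.1, -1.0]
width: 0.0395
grip_force: 0.0
time: 7.85
eef_pos: [0.539, 0.1864, 0.3721]
tool_rot: [[0.549, 0.836, 0.002], [0.836, -0.549, 0.0], [0.001, 0.001, -1.0]]
ft_force: [-0.0, 0.8, -0.0]
width: 0.0397
grip_force: 0.0
```

View pics/k2.png

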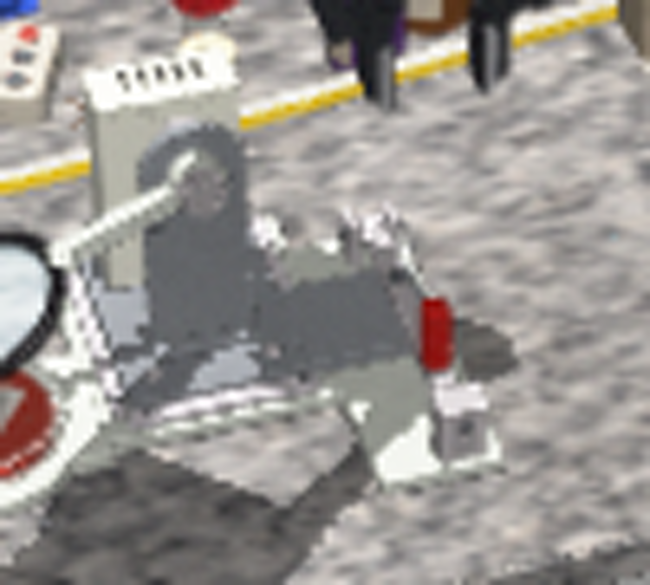

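The bar is shut: the handle is upright at (437,335) behind the catch block, and the lens is still drooped. I've used my picture views, so I'll refine the bracket position with brightness profiles in the rectified top view.

```bash
python3 - <<'E'
from h import *
T=pickle.load(open("cams.pkl","rb"))["top"];f=T["frame"].astype(np.float32)
O=np.array([.501,.3107])
def samp(xb,yb,z,yaw):
    y=np.radians(yaw);ex=np.array([np.cos(y),np.sin(y)]);ey=np.array([-ex[1],ex[0]])
    w=O+xb[...,None]*ex+yb[...,None]*ey;P=np.concatenate([w,np.full(w.shape[:-1]+(1,),z)],-1)@T["R"].T+T["t"]
    return cv2.remap(f,(T["fx"]*P[...,0]/P[...,2]+T["cx"]).astype(np.float32),(T["fy"]*P[...,1]/P[...,2]+T["cy"]).astype(np.float32),cv2.INTER_LINEAR).mean(-1)
xs=np.arange(-.036,.064,.002)
for y0 in(-.030,-.02,0,.02,.03):
    X,Y=np.meshgrid(xs,y0+np.linspace(-.004,.004,5));print("x@y",y0,samp(X,Y,.14,57).mean(0).astype(int))
ys=np.arange(-.046,.047,.002)
for x0 in(.026,.046):
    Y,X=np.meshgrid(ys,x0+np.linspace(-.003,.003,5));print("y@x",x0,samp(X,Y,.14,57).mean(0).astype(int))
# yaw: max edge sharpness of base right/front edges at z .012
for yaw in(55,56,57,58,59):
    X,Y=np.meshgrid(np.arange(0,.07,.001),np.linspace(-.033,.033,30));g=samp(X,Y,.14,yaw).mean(0)
    Y2,X2=np.meshgrid(np.arange(-.135,-.095,.001),np.linspace(-.09,-.02,30));h=samp(X2,Y2,.012,yaw).mean(0)
    print(yaw,np.sort(np.abs(np.diff(g)))[-3:].round(1),np.abs(np.diff(h)).max().round(1),Y2[0,np.abs(np.diff(h)).argmax()])
E
```

```text
x@y -0.03 [146 144 144 146 147 146 146 144 144 142 141 141 148 153 152 153 154 151
 153 153 150 154 151 147 147 141 136 130 122 121 122 137 169 189 193 193
 193 192 191 191 188 184 183 183 184 179 160 141 143 145]
x@y -0.02 [124 112  99  95  89  79  72  76  91 109 124 136 144 147 148 149 149 149
 149 148 136 112 100  94  91  91  90  91  89  89  95 128 173 195 197 183
 173 169 162 161 168 169 170 182 192 191 170 141 131 128]
x@y 0 [142 166 183 184 183 179 155 109 103 135 146 150 163 171 171 170 171 172
 171 170 159 116  91  90  90  90  91  90  90  91 102 142 182 197 195 185
 169 163 160 154 154 161 167 178 191 188 158 118 113 133]
x@y 0.02 [135 168 174 162 116  70  65  81  99 101  92  85  88  89  86  88 110 139
 145 137 113  92  89  89  90  91  91  92  91  89 104 151 188 198 193 178
 171 166 165 161 158 167 170 181 192 185 155 135 138 137]
x@y 0.03 [161 177 174 147 101  76  83 110 130 133 127 130 141 141 136 139 145 146
 145 135 110  93  90  90  91  91  91  91  91  92 109 153 187 196 196 196
 197 196 197 197 196 196 196 196 195 179 150 132 133 138]
y@x 0.026 [137 170 183 179 183 186 168 147 136 134 137 134 133 132 133 137 138 140
 140 140 143 145 144 142 143 138 135 139 144 147 147 149 148 144 146 146
 152 153 150 148 139 123  95  81  83  86  98]
y@x 0.046 [110 134 148 149 149 147 158 180 194 197 197 197 195 174 141 139 173 185
 156 125 155 184 175 141 136 170 183 158 138 160 185 176 138 140 178 196
 199 199 198 196 188 162 132 125 122 113 111]
55 [15.5 18.9 19.3] 12.3 -0.123
56 [16.2 20.6 21. ] 13.5 -0.122
57 [17.4 22.1 22.2] 14.2 -0.121
58 [17.8 22.7 23. ] 14.2 -0.12
59 [17.7 22.6 23.4] 13.3 -0.119
```

The box's front and back edges put the bracket 5 mm farther back than my first estimate, so the grip point is near (0.501, 0.3125). I'll hover there with the yaw trimmed.

The rows are not in the units I measure in: shifts go in shares of 75 cm and turns go in shares of 90 degrees. I convert before sending: -0.101 m is -0.1347, 0.0845 m is 0.1127, -0.014 rad is -0.0089.

```bash
echo '[[0.1127, -0.1347, 0, -0.0089], [0.1127, -0.1347, 0, -0.0089], [0.1127, -0.1347, 0, -0.0089], [0.1127, -0.1347, 0, -0.0089], [0.1127, -0.1347, 0, -0.0089], [0.1127, -0.1347, 0, -0.0089]]' | python3 jog.py 0.05; echo '[[0, 0, 0, 0], [0, 0, 0, 0]]' | python3 jog.py|grep eef
```

```text
time: 8.55
eef_pos: [0.5013, 0.3114, 0.3702]
tool_rot: [[0.538, 0.843, -0.002], [0.843, -0.538, -0.001], [-0.002, -0.001, -1.0]]
ft_force: [0.5, -0.6, 0.8]
width: 0.05
grip_force: 0.0
eef_pos: [0.5015, 0.3112, 0.3712]
```

To row units: 0.05 m is 0.0667, 0.001 m is 0.0013.

```bash
echo '[[0.0013, 0, 0.0267, 0], [0.0013, 0, 0.04, 0], [0.0013, 0, 0.0533, 0], [0.0013, 0, 0.0667, 0], [0.0013, 0, 0.0667, 0]]' | python3 jog.py|grep -v rot; echo '[[0, 0, 0.0187, 0], [0, 0, 0.0373, 0], [0, 0, 0.0373, 0]]' | python3 jog.py|grep -v rot
```

```text
time: 9.25
eef_pos: [0.5013, 0.3128, 0.3198]
ft_force: [-0.0, 0.8, 0.2]
width: 0.0503
grip_force: 0.0
time: 9.55
eef_pos: [0.5012, 0.3128, 0.292]
ft_force: [-0.3, 0.1, -0.4]
width: 0.0501
grip_force: 0.0
```

```bash
echo '[[0, 0, 0, 0], [0, 0, 0, 0], [0, 0, 0, 0], [0, 0, 0, 0], [0, 0, 0, 0]]' | python3 jog.py 0; python3 - <<'E'
from workcell import bot, imaging
from h import *
S=imaging.camera("scene");pickle.dump(S,open("s4.pkl","wb"))
f=S["frame"][150:215,190:262];k=(f.max(-1)<60).astype(np.uint8)
n,l,st,ce=cv2.connectedComponentsWithStats(k)
for i in range(1,n):
    if st[i,4]>30: print(st[i],ce[i])
E
```

```text
time: 10.05
eef_pos: [0.5016, 0.3132, 0.2946]
tool_rot: [[0.537, 0.844, 0.002], [0.844, -0.537, 0.001], [0.002, 0.001, -1.0]]
ft_force: [-1.7, 0.6, 5.5]
width: 0.024
grip_force: 58.7
[50  0 15 13 88] [57.93181818  3.55681818]
[22 31 28 20 97] [36.44329897 43.50515464]
```

The width reads 24 mm, so the flats are seated. I'll check from the lens rim that the arm really is level.

```bash
python3 - <<'E'
from h import *
y=np.radians(57.5);ex=np.array([np.cos(y),np.sin(y),0]);ey=np.array([-ex[1],ex[0],0]);B=np.array([.5035,.3145,.130])
S=pickle.load(open("s4.pkl","rb"))
for th in(0,.4):
    c=B-.04*ex+.122*(np.cos(th)*ey-np.sin(th)*np.array([0,0,1]));print(th,np.round(proj(S,c),1))
for n in("cams2.pkl","s4.pkl"):
    s=pickle.load(open(n,"rb"));s=s.get("scene",s);f=s["frame"][145:205,205:245]
    k=(f.max(-1)<75).astype(np.uint8);m,l,st,ce=cv2.connectedComponentsWithStats(k,connectivity=8)
    i=1+st[1:,4].argmax();v,u=np.nonzero(l==i);print(n,st[i],cv2.fitEllipse(np.c_[u+205,v+145].astype(np.float32)))
E
```

```text
0 [220.4 176.7]
0.4 [225.  187.9]
cams2.pkl [ 7 36 28 20 97] ((225.4254608154297, 187.8246307373047), (19.71462631225586, 29.002159118652344), 52.94669723510742)
s4.pkl [  7  30  29  26 149] ((225.5403594970703, 187.68121337890625), (19.652057647705078, 29.286314010620117), 53.86586380004883)
```

The lens hasn't moved, so the fingertips only pinched the sloping upper faces of the head. I'll open, go about 16 mm deeper and close again.

To row units: 0.016 m is 0.0213, 0.008 m is 0.0107.

```bash
cat >lens.py <<'E'
from workcell import bot, imaging
from h import *
s=imaging.camera("scene");f=s["frame"][145:205,205:245]
k=(f.max(-1)<75).astype(np.uint8);m,l,st,ce=cv2.connectedComponentsWithStats(k,connectivity=8)
i=1+st[1:,4].argmax();v,u=np.nonzero(l==i);print("lens",cv2.fitEllipse(np.c_[u+205,v+145].astype(np.float32))[0],"level 220.4 176.7")
E
echo '[[0, 0, 0, 0], [0, 0, 0, 0], [0, 0, 0, 0]]' | python3 jog.py 0.05|grep -v rot; echo '[[0, 0, 0.0107, 0], [0, 0, 0.0213, 0], [0, 0, 0.0213, 0]]' | python3 jog.py|grep -v rot;echo '[[0, 0, 0, 0], [0, 0, 0, 0], [0, 0, 0, 0], [0, 0, 0, 0], [0, 0, 0, 0]]' | python3 jog.py 0|grep -v rot;python3 lens.py
```

```text
time: 10.4
eef_pos: [0.5017, 0.3129, 0.2932]
ft_force: [0.6, -0.3, 0.0]
width: 0.0502
grip_force: 0.0
time: 10.7
eef_pos: [0.5012, 0.3127, 0.2755]
ft_force: [-0.0, -0.5, -0.0]
width: 0.05
grip_force: 0.0
time: 11.2
eef_pos: [0.5016, 0.313, 0.2775]
ft_force: [-0.6, -0.8, -0.3]
width: 0.0246
grip_force: 58.8
lens (225.5238800048828, 187.6732940673828) level 220.4 176.7
```

To row units: 0.005 m is 0.0067, 0.003 m is 0.004.

```bash
for i in 1 2; do echo '[[0, 0, 0.004, 0], [0, 0, 0.0067, 0], [0, 0, 0.0067, 0], [0, 0, 0.0067, 0]]' | python3 jog.py|grep -v rot; python3 lens.py; done
```

```text
time: 11.65
eef_pos: [0.5013, 0.3129, 0.2772]
ft_force: [-11.5, -6.2, 32.5]
width: 0.0246
grip_force: 60.4
lens (225.51536560058594, 187.69338989257812) level 220.4 176.7
time: 12.1
eef_pos: [0.501, 0.3129, 0.2768]
ft_force: [-22.2, -12.0, 60.9]
width: 0.0248
grip_force: 62.2
lens (225.55758666992188, 187.80862426757812) level 220.4 176.7
```

Gripped vertically, the hex jams: the pads stick to opposite corners. I'll relax and open slightly. Then I'll press only the -y pad sideways on its corner and drag it down, which rolls the head towards level, and close once it sits flush.

To row units: -0.01 m is -0.0133, -0.005 m is -0.0067.

```bash
echo '[[0, 0, -0.0067, 0], [0, 0, -0.0133, 0], [0, 0, -0.0133, 0]]' | python3 jog.py|grep -v rot; echo '[[0, 0, 0, 0], [0, 0, -0.0053, 0], [0, 0, -0.0053, 0]]' | python3 jog.py 0.032|grep -v rot; echo '[[0, -0.004, 0, 0], [0, -0.0067, 0, 0], [0, -0.0067, 0, 0]]' | python3 jog.py
```

```text
time: 12.45
eef_pos: [0.5009, 0.3126, 0.2775]
ft_force: [-6.2, -7.2, 7.4]
width: 0.0242
grip_force: 60.3
time: 12.75
eef_pos: [0.502, 0.3132, 0.2816]
ft_force: [-0.0, -0.1, -0.4]
width: 0.0321
grip_force: 0.0
time: 13.05
eef_pos: [0.498, 0.3155, 0.2816]
tool_rot: [[0.537, 0.844, 0.003], [0.844, -0.537, -0.001], [0.001, 0.003, -1.0]]
ft_force: [4.4, -3.4, 0.2]
width: 0.032
grip_force: 2.5
```

To row units: 0.009 m is 0.012, 0.006 m is 0.008.

```bash
echo '[[0, -0.004, 0, 0], [0, -0.004, 0.004, 0], [0, -0.004, 0.008, 0], [0, -0.0047, 0.012, 0]]' | python3 jog.py|grep -v rot;python3 lens.py
```

```text
time: 13.45
eef_pos: [0.4967, 0.317, 0.2744]
ft_force: [8.7, -6.3, 8.0]
width: 0.0322
grip_force: 5.7
lens (224.70777893066406, 187.79568481445312) level 220.4 176.7
```

To row units: 0.006 m is 0.008, -0.004 m is -0.0053.

```bash
echo '[[0, -0.004, 0, 0], [0, -0.0053, 0.0027, 0], [0, -0.0053, 0.0053, 0], [0, -0.0053, 0.008, 0]]' | python3 jog.py|grep -v rot;python3 lens.py
```

```text
time: 13.9
eef_pos: [0.4948, 0.318, 0.2689]
ft_force: [14.4, -12.9, 11.3]
width: 0.0322
grip_force: 9.3
lens (220.26132202148438, 176.01821899414062) level 220.4 176.7
```

The lens centre now reads (220.3,176.0), which is level. I'll close while easing the side push.

To row units: 0.006 m is 0.008, 0.003 m is 0.004.

```bash
echo '[[0, 0.0013, 0, 0], [0, 0.004, 0, 0], [0, 0.0067, 0, 0], [0, 0.008, 0, 0], [0, 0.008, 0, 0]]' | python3 jog.py 0;python3 lens.py
```

```text
time: 14.45
eef_pos: [0.4986, 0.3156, 0.2695]
tool_rot: [[0.538, 0.843, 0.01], [0.843, -0.538, 0.001], [0.006, 0.008, -1.0]]
ft_force: [7.9, -8.1, 13.6]
width: 0.023
grip_force: 57.7
lens (220.15435791015625, 175.30099487304688) level 220.4 176.7
```

To row units: -0.002 m is -0.0027, -0.001 m is -0.0013.

```bash
echo '[[0, 0.0013, -0.0013, 0], [0, 0.0027, -0.0027, 0], [0, 0.0027, -0.0027, 0], [0, 0.0027, -0.0027, 0], [0, 0.0027, -0.0027, 0]]' | python3 jog.py;python3 lens.py; python3 - <<'E'
from h import *
y=np.radians(57.5);ex=np.array([np.cos(y),np.sin(y),0]);ey=np.array([-ex[1],ex[0],0]);B=np.array([.5035,.3145,.130])
S=pickle.load(open("s4.pkl","rb"))
for th in(-.12,-.06,0,.06,.4): print(th,np.round(proj(S,B-.04*ex+.122*(np.cos(th)*ey-np.sin(th)*np.array([0,0,1]))),1))
E
```

```text
time: 15.0
eef_pos: [0.4992, 0.3154, 0.2696]
tool_rot: [[0.537, 0.843, 0.006], [0.843, -0.537, 0.001], [0.004, 0.004, -1.0]]
ft_force: [7.1, -2.7, 4.1]
width: 0.0227
grip_force: 58.5
lens (220.12022399902344, 175.1394500732422) level 220.4 176.7
-0.12 [220.2 172.9]
-0.06 [220.2 174.8]
0 [220.4 176.7]
0.06 [220.7 178.6]
0.4 [225.  187.9]
```

To row units: 0.001 m is 0.0013, -0.0005 m is -0.0007.

```bash
echo '[[0, 0.0013, -0.0007, 0], [0, 0.0013, -0.0007, 0], [0, 0.0013, -0.0007, 0], [0, 0.0013, -0.0007, 0], [0, 0.0013, -0.0007, 0], [0, 0.0013, -0.0007, 0], [0, 0.0013, -0.0007, 0], [0, 0.0013, -0.0007, 0], [0, 0.0013, -0.0007, 0], [0, 0.0013, -0.0007, 0]]' | python3 jog.py|grep -v rot;python3 lens.py
python3 - <<'E'
from workcell import bot, imaging
from h import *
S=imaging.camera("scene");T=imaging.camera("top");S2=pickle.load(open("cams2.pkl","rb"))["scene"]
# darkness-weighted rim extents, rows/cols, level vs droop
for s in(S2,S):
    w=np.clip(110-s["frame"][145:205,205:245].max(-1).astype(float),0,None);w[w<25]=0
    m,l,st,ce=cv2.connectedComponentsWithStats((w>0).astype(np.uint8),connectivity=8);i=1+st[1:,4].argmax();w[l!=i]=0
    v,u=np.mgrid[145:205,205:245];print(st[i],(w*u).sum()/w.sum(),(w*v).sum()/w.sum())
# keeper handle still upright
f=S["frame"].astype(int);m=(f[...,0]>110)&(f[...,1]<70)&(f[...,2]<70);m[:180]=0;m[:,:280]=0;m[205:]=0;m[:,320:]=0
v,u=np.nonzero(m);print("handle",u.mean(),v.mean(),len(u))
K=pickle.load(open("cams3.pkl","rb"))["scene"]["frame"].astype(int);m=(K[...,0]>110)&(K[...,1]<70)&(K[...,2]<70);m[:180]=0;m[:,:280]=0;m[205:]=0;m[:,320:]=0
v,u=np.nonzero(m);print("handle before",u.mean(),v.mean(),len(u))
E
```

```text
time: 16.05
eef_pos: [0.4997, 0.3151, 0.2695]
ft_force: [6.2, 1.0, 0.2]
width: 0.0227
grip_force: 58.4
lens (220.27149963378906, 175.1195831298828) level 220.4 176.7
[  7  31  28  26 139] 225.83108533972015 190.3143829572671
[  0  20  34  22 183] 221.48965760056333 177.60117947363787
handle 296.3783783783784 190.43243243243242 37
handle before 296.74468085106383 190.95744680851064 47
```

The lens is steady at about -0.04 rad, the grip is 58 N with small residual forces, and the keeper handle hasn't moved. Handing in.

```bash
python3 -c "
from workcell import bot, imaging
print(bot.sign_off())"
```

```text
the job is handed in; nothing more can be done
None
```

I handed the job in after about 16 s of the 45 s: the keeper bar is shut, and the gripper holds the bolt head across its flats at about 58 N. The lens arm is steady at roughly -0.04 rad by camera estimate (limit ±0.09); the hand-in gave no verdict, and I did not measure whether the dish, bystanders or bracket had shifted.

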